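Dish on the blue-light viewer, amber screen held for viewing

ROBOT

A 6-joint arm with a two-finger parallel gripper is mounted at the origin on the work surface; the furniture and walls round the work are solid. World frame = base frame: x ahead of the robot, y to its left, z up, the work surface at z = 0. Lengths are in m, angles in rad, forces in N, time in s.
With the tool pointing down it reaches from about 0.35 to 0.85 m from the base axis. Payload 8.1 kg.
Tool frame: the origin (TCP) lies midway between the tips of the shut fingers; the grasp point (between the pads) lies grip_depth behind it (grip_depth is the distance from the TCP to the grasp point, in m); z points along the fingers, y is the line along which they close (so a half turn about z gives the same grasp; the last joint's range is limited). The gripper opens to 93 mm and grips with 3 to 60 N. Pads are 15 mm wide; open, the fingers measure 128 mm over their backs; the gripper's body (75 mm by 188 mm) begins 65 mm behind the grasp point.
Start: joints at [1.067, 0.13, 1.488, -0, 1.523, -0.085], TCP at [0.244, 0.548, 0.219] pointing down, gripper open.
Joint ranges: [-2.96, 2.96], [-0.89, 2.26], [0.02, 2.5], [-1.34, 4.48], [0, 2.73], [-2.66, 2.66]. Speed limits (rad/s): [2.39, 2.39, 2.79, 3.14, 3.14, 3.14].

INTERFACE

Orientations are given as [roll, pitch, yaw] about the fixed x, y, z axes, in that order (R = Rz(yaw) Ry(pitch) Rx(roll)).
In Python, from plant import get_state, read_camera, calibration, hand_in, grip_depth gives the robot as it stands.
- The arm moves only by the tool jog_arm, never from a script. Its argument "moves" is a list of rows, each a list of 7 numbers: the shift along the tool's x, y, z in m, then the turn, a rotation vector about the tool's x, y, z in rad, then the finger opening in m, from 0 to 0.093. A call has 1 to 5 rows; each row shifts and turns the commanded pose from where the row before left it, along the tool's axes as they then stand; what a row does not reach is not made up. A row lasts 1/8 s, in which the tool goes at most 62.5 mm and 10.7 degrees, less where a joint would pass 70% of its speed; a pose out of reach is approached as far as the arm can. A call is refused whole if a number of a shift passes 0.0625 or a number of a turn 0.188, either way. A call with a gripper value outside its range is refused whole. The fingers move at their own pace and stop on an object; "force" is the grip in N (left out, the last holds). Time passes only in rows, so rows that do not move let the fingers close. It gives the time, the measured TCP pose, the force, the opening and the grip force at its end, in the units of the state.
- get_state(): the state, without advancing time (a new reading comes with each control period).
- read_camera(name): name is "scene" or "top" or "wrist"; returns the picture (384x512x3 uint8, red, green, blue); there is no depth.
- calibration(name): a dict with "intrinsics" (3x3 intrinsics, pixels), "view" (4x4, takes a point from world to camera coordinates). Camera axes: x right, y down, z forward; pixel columns grow to the right and rows downward; lengths in m; the calibration is good to about 2 mm. A picture is of the moment at which its call begins: read the wrist's pose just before it. calibration takes no time and is no camera call; for the wrist camera it gives the pose at the moment of the call.
- hand_in(): hands the job in; it is judged then, once.
The state is a dict: "clock": time; "joints": joint angles; "dq": joint speeds; "effort": joint torques, N m; "eef_pos": TCP position; "tool_rot": TCP orientation; "wrist_force": force on the tool from outside, world axes, zero at the start; "ft_torque": the same for the moment, N m; "opening": finger opening in m; "grip_force": force on a finger pad.
Only numpy, scipy, OpenCV 4.12 (cv2) and the standard library are available. Lean on these libraries where they do the work, as an engineer would, in place of code of your own. Each camera call takes 0.05 s, during which the arm holds its last target. There are 200 camera calls.

TASK

Gently set the petri dish level and centred on the small raised light stage of the blue-light viewer and let go of it. Then take hold of the amber screen, bring it forward to 60 degrees from its shut position and finish still holding it there, so that a colleague can look through it and pick colonies; the worn hinge will not carry it at that angle, and it must not drop towards the dish. Leave everything else on the table alone.

Things in the scene. Friction and masses are not known exactly. Their poses are not given: they have to be found in the camera images.
- dish_mid (a point): Shallow petri dish, lid on (one rigid piece), clear with cream-coloured agar, looks 69 mm across and 15 mm high; its solid is 65 mm across at the rim, 62 mm at the foot, 11 mm high; about 25 g. Starts flat on the table on the robot's right. Point: on its axis, 5.5 mm above its underside; z up through the dish. Grasp it from above across its round side, fingertips just over the table.
- viewer: Blue-light viewer, fixed on the table on the robot's left: light grey box 180 x 180 mm, black deck 50 mm high. Origin: centre of its underside. x from its front (switch, dimmer) to its rear (hinge), y to its left, z up. Posts 95 mm high at its front corners. Between it and the dish is a fixed pipette stand, 360 mm high, 210 mm across, centre 280 mm ahead of the robot and 18 mm right: clear it.
- stage_top (a point): Centre of the top of the light stage: an upright round pillar 50 mm across (53 mm from 3.5 mm below its top) with a glowing pale blue top, rising 22.5 mm above the viewer's deck to 72.5 mm above the table. It is narrower than the dish, which overhangs it by 6 to 7 mm all round. It lies 93 mm in front of the hinge line. Axes as the viewer's.
- screen_hinge (a point): Middle of the screen's hinge axis, 98 mm above the table at the rear of the viewer; the axis is the viewer's y. The point's frame turns with the screen (-x from the hinge to the bar, in the plane of the screen).
- screen_bar (a point): Middle of the screen's bow handle: a black round bar 10 mm thick and 84 mm long (about 74 mm free between its two stays), parallel to the hinge and 195 mm from it, in the plane of the screen, with a 25 mm free gap between bar and screen edge for fingers.
- screen (a joint): Angle of the amber screen in rad: 0 = shut (level over the deck), 1.571 = upright, 1.85 = rear stop; 60 degrees = 1.047. A transparent amber plate 165 x 176 x 4 mm with dark edges, 0.3 kg. It starts upright or leaning a little back. Hinge friction about 0.08 N m: it stays where it is left above about 1.35 rad and falls shut from lower angles unless held.
Mind the look-alikes: they are no part of the job. Leave any brown look-alike of the part that bears dish_mid alone.

How it is judged:
On the way:
1. the dish lies level and centred on the light stage, let go, with the screen still up out of the way (horizontal distance between dish_mid and stage_top below 0.012 m and z of dish_mid in the frame of stage_top between 0.003 and 0.01 m and angle between dish_mid's own z axis and vertical below 0.08 rad and contact force between the fingers and dish below 0.05 N and linear speed of dish below 0.02 m/s and value of joint screen above 1.3 rad), for 0.2 s.
At the end, for the whole second after the job is handed in: The dish rests level on the light stage, its centre within 12 mm of the stage's, untouched by the robot, and the fingers hold the amber screen still at 60 degrees from shut, within 6 degrees (horizontal distance between dish_mid and stage_top below 0.012 m and z of dish_mid in the frame of stage_top between 0.003 and 0.01 m and angle between dish_mid's own z axis and vertical below 0.08 rad and contact force between each of the arm, screen and dish below 0.05 N and linear speed of dish below 0.02 m/s and value of joint screen between 0.942 and 1.152 rad and velocity of joint screen between -0.05 and 0.05 rad/s and contact force between the fingers and screen above 0.2 N); the arm keeps its last pose, push and grip.
It fails at once if the screen drops or is pushed down below 37 degrees (value of joint screen below 0.65 rad).
It fails at once if the dish is tipped over or falls freely (angle between dish_mid's own z axis and vertical above 0.6 rad or (linear speed of dish above 0.45 m/s and contact force between the fingers and dish below 0.02 N)).
It fails at once if the robot shoves the viewer hard (contact force between the arm and viewer above 40 N).
It fails at once if another thing on the table is disturbed (distance of any of timer, marker, squeeze_bottle, ink_jar_1, ink_jar_3 from where it was at the start of the episode above 0.03 m).
It also fails if it takes over 69 s, if anything falls off the work surface, if the arm or the gripper's body presses on something with over 40 N, if the wrist force passes 120 N, or if a joint passes its speed limit or range.

## Working session

There is one attempt and no reset: what is moved stays moved. The work goes in short steps, Python scripts to look and compute and a tool call to move; the robot and the scene stay as the last step left them, time stands still between calls to the robot, and variables do not carry over. Pictures are saved under pics/ and viewed, at most 10 in all, crops included, and the job is handed in when it is done.

Besides the shell and the picture viewer there is one more tool, called after "Call:" as name([rows], argument=value, ...), one row to a line, values as JSON. jog_arm: Moves the arm, as the interface text tells. Its arguments: {"type":"object","properties":{"moves":{"type":"array","items":{"type":"array","items":{"type":"number"}}},"force":{"type":"number"}},"required":["moves"]}

```bash
ls; mkdir -p pics
cat > h.py <<'E'
import numpy as np, cv2
from plant import *
def snap(name,out):
    im=read_camera(name); cv2.imwrite('pics/'+out,im[...,::-1]); return im
def ray(name,u,v):
    c=calibration(name);K=np.array(c['intrinsics']);V=np.array(c['view'])
    R,t=V[:3,:3],V[:3,3]
    return -R.T@t, R.T@np.linalg.inv(K)@np.array([u,v,1.])
def at_z(name,u,v,z):
    o,d=ray(name,u,v); return o+d*(z-o[2])/d[2]
def proj(name,p):
    c=calibration(name);q=np.array(c['view'])@np.append(p,1);q=np.array(c['intrinsics'])@q[:3];return q[:2]/q[2]
E
python3 - <<'E'
from h import *
print(get_state(),grip_depth)
a=snap('top','top0.png');b=snap('scene','scene0.png')
for n in('top','scene'):print(n,ray(n,256,192),calibration(n))
E
```

```text
pics
{'clock': 0.0, 'joints': array([ 1.06659388e+00,  1.31129239e-01,  1.48929596e+00,  1.32078473e-05,
        1.52296377e+00, -8.54144367e-02]), 'dq': array([-9.59517244e-04,  9.57678456e-04,  1.11648167e-03,  7.86128315e-06,
       -7.57468599e-04,  4.70170841e-04]), 'effort': array([ 1.22426547e-03, -5.59841359e+01, -4.91762710e+01,  7.66756595e-02,
        3.52912315e-02, -1.75573341e-04]), 'eef_pos': array([0.24370202, 0.54766228, 0.21759734]), 'tool_rot': array([-3.13980402e+00, -1.66387779e-04,  2.72280385e+00]), 'wrist_force': array([0.50663166, 0.22782401, 0.11810216]), 'ft_torque': array([-0.00929604,  0.00578708, -0.04097686]), 'grip_force': 0.0, 'opening': 0.09264956147201112} 0.0188
top (array([0.27169393, 0.00377928, 1.55866195]), array([ 0.1366839 ,  0.00989437, -0.99056784])) {'intrinsics': array([[442.73682054,   0.        , 256.87735042],
       [  0.        , 442.73682054, 191.53303091],
       [  0.        ,   0.        ,   1.        ]]), 'view': array([[-0.01825238, -0.99977823, -0.01050441,  0.02511033],
       [-0.99030687,  0.01952433, -0.13751764,  0.4833301 ],
       [ 0.13769224,  0.00789257, -0.99044362,  1.5063268 ],
       [ 0.        ,  0.        ,  0.        ,  1.        ]])}
scene (array([-0.00757047, -0.31873103,  1.04375959]), array([ 0.42359999,  0.33198553, -0.84293444])) {'intrinsics': array([[405.96573942,   0.        , 259.91368592],
       [  0.        , 405.96573942, 188.00442576],
       [  0.        ,   0.        ,   1.        ]]), 'view': array([[ 0.58339118, -0.81204883, -0.01521296, -0.23852994],
       [-0.68526353, -0.48207921, -0.54590615,  0.41095341],
       [ 0.4359686 ,  0.32890172, -0.83770821,  0.98249764],
       [ 0.        ,  0.        ,  0.        ,  1.        ]])}
```

View pics/top0.png

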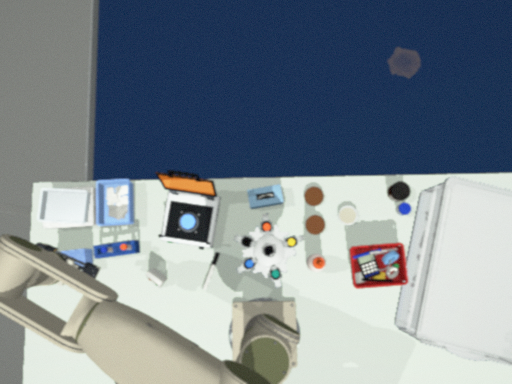

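View pics/scene0.png

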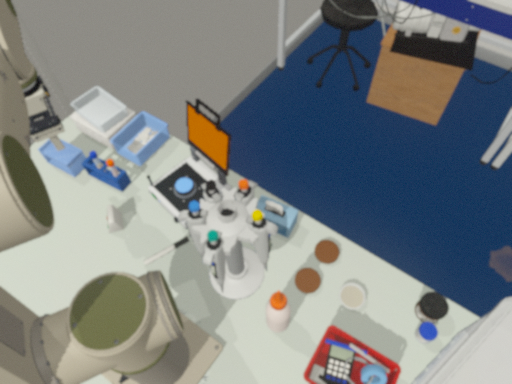

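The top view shows three dish-like discs: cream at (347,214), and brown at (314,196) and (315,225). The cream one fits "clear with cream-coloured agar", and the brown ones are the look-alikes. The viewer is at (190,218), with its stage at (187,222) and the raised screen at (188,185). I'll confirm this in an enlarged crop.

Run:
```python
from h import *
t=cv2.imread('pics/top0.png');s=cv2.imread('pics/scene0.png')
a=cv2.resize(t[165:265,150:230],None,fx=4.8,fy=4.8,interpolation=cv2.INTER_CUBIC)
b=cv2.resize(t[165:265,295:375],None,fx=4.8,fy=4.8,interpolation=cv2.INTER_CUBIC)
cv2.imwrite('pics/crop1.png',np.hstack([a,b]))
hsv=cv2.cvtColor(t,cv2.COLOR_BGR2HSV)
print(hsv[214,347],hsv[222,187],hsv[214,370],t[214,340:356:3].tolist())
def cen(m,x0,y0,x1,y1):
    mm=np.zeros(m.shape,np.uint8);mm[y0:y1,x0:x1]=m[y0:y1,x0:x1]
    n,l,st,c=cv2.connectedComponentsWithStats(mm.astype(np.uint8));i=1+np.argmax(st[1:,4]);return c[i],st[i]
blue=(hsv[...,0]>95)&(hsv[...,0]<115)&(hsv[...,1]>100)&(hsv[...,2]>170)
c,st=cen(blue,170,205,205,240);print('stage',c,st,at_z('top',*c,.0725))
hs=cv2.cvtColor(s,cv2.COLOR_BGR2HSV)
blue=(hs[...,0]>95)&(hs[...,0]<115)&(hs[...,1]>100)&(hs[...,2]>170)
c,st=cen(blue,165,170,203,203);print('stage scene',c,st,at_z('scene',*c,.0725))
print('dish',at_z('top',347,214,.013),at_z('scene',353,295,.013))
for p in((166,188),(213,194),(162,175),(214,181)):print(p,at_z('top',*p,.098))
```

```text
[ 30  25 222] [100  99 252] [ 57  10 238] [[201, 219, 221], [195, 218, 220], [200, 222, 221], [199, 221, 220], [198, 219, 220], [209, 225, 224]]
stage [187.31067961 220.97087379] [180 214  16  16 103] [0.38296076 0.25141611 0.0725    ]
stage scene [183.54672897 184.69158879] [175 177  18  16 214] [0.38053705 0.24923657 0.0725    ]
dish [ 0.40115839 -0.29718459  0.013     ] [ 0.39960745 -0.30235911  0.013     ]
(166, 188) [0.49266182 0.31886927 0.098     ]
(213, 194) [0.46934099 0.16174608 0.098     ]
(162, 175) [0.53704123 0.33276323 0.098     ]
(214, 181) [0.51315419 0.15819521 0.098     ]
```

View pics/crop1.png

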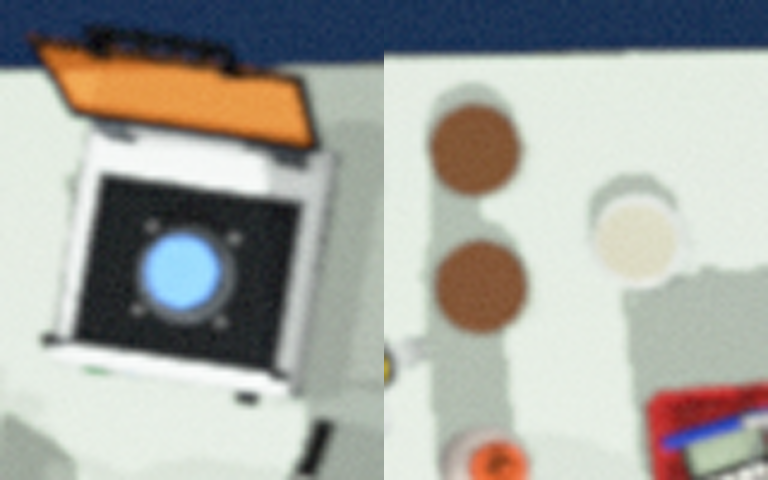

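The crop confirms it: the cream dish sits at crop (637,241), or top pixel (347.7,215), which puts it near (0.400,-0.300). Both brown dishes are clearly different. The viewer's front posts, at crop (48,340) and (280,378), give a yaw of about -9.5°.

```bash
cat >> h.py <<'E'
from scipy.spatial.transform import Rotation as Ro
def plan(*wps,start=None):
    """wps: (pos, rpy or phi(tool y heading, tool down), nrows, opening)"""
    s=get_state()
    p=s['eef_pos'];R=Ro.from_euler('xyz',s['tool_rot'])
    for (q,o,n,op) in wps:
        q=np.array(q,float)
        Rt=o if isinstance(o,Ro) else Ro.from_euler('xyz',[np.pi,0,o+np.pi/2])
        a=(R.inv()*Rt)
        if not isinstance(o,Ro):
            b=a*Ro.from_euler('z',np.pi)
            # keep given heading, no half turn
        w=a.as_rotvec()/n
        for i in range(n):
            pi=p+(q-p)/n
            d=R.inv().apply((q-p)/n)
            print([round(float(x),4) for x in [*d,*w]]+[op])
            R=R*Ro.from_rotvec(w)
        p=q;R=Rt
        print('--')
    # note
def st():
    s=get_state();print(s['clock'],s['eef_pos'].round(4),s['tool_rot'].round(3),s['joints'].round(2),round(s['opening'],4),round(s['grip_force'],2),s['wrist_force'].round(2))
E
sed -i '/b=a\*/d;/keep given/d;/if not isinstance/d;/pi=p+/d;/# note/d' h.py
python3 - <<'E'
from h import *
L=at_z('top',150+48/4.8,165+340/4.8,.095);Rr=at_z('top',150+280/4.8,165+378/4.8,.095);d=L-Rr
print('posts',L,Rr,np.linalg.norm(d),'yaw',np.arctan2(-d[0],d[1]))
print('dish',at_z('top',347.7,215.2,.013))
plan(([.40,.32,.45],1.0,5,.093),([.5,.0,.45],.5,5,.093),([.40,-.30,.22],0,6,.093))
E
```

```text
posts [0.33392137 0.33775429 0.095     ] [0.30502142 0.17818867 0.095     ] 0.16216162897530914 yaw -0.1791741158786807
dish [ 0.39691439 -0.29942899  0.013     ]
[-0.0471, -0.029, -0.0464, -0.0003, 0.0, 0.0304, 0.093]
[-0.0479, -0.0275, -0.0464, -0.0003, 0.0, 0.0304, 0.093]
[-0.0487, -0.026, -0.0464, -0.0003, 0.0, 0.0304, 0.093]
[-0.0495, -0.0245, -0.0464, -0.0003, 0.0, 0.0304, 0.093]
[-0.0502, -0.023, -0.0465, -0.0003, 0.0, 0.0304, 0.093]
--
[-0.0514, -0.043, -0.0, 0.0, -0.0, 0.1, 0.093]
[-0.0554, -0.0377, -0.0, 0.0, -0.0, 0.1, 0.093]
[-0.0589, -0.032, -0.0, 0.0, -0.0, 0.1, 0.093]
[-0.0618, -0.0259, -0.0, 0.0, -0.0, 0.1, 0.093]
[-0.0641, -0.0196, -0.0, 0.0, -0.0, 0.1, 0.093]
--
[-0.0359, -0.0386, 0.0383, 0.0, -0.0, 0.0833, 0.093]
[-0.039, -0.0355, 0.0383, 0.0, -0.0, 0.0833, 0.093]
[-0.0418, -0.0321, 0.0383, 0.0, -0.0, 0.0833, 0.093]
[-0.0443, -0.0285, 0.0383, 0.0, -0.0, 0.0833, 0.093]
[-0.0465, -0.0247, 0.0383, 0.0, -0.0, 0.0833, 0.093]
[-0.0484, -0.0208, 0.0383, 0.0, -0.0, 0.0833, 0.093]
--
```

Call:
jog_arm([
  [-0.03,-0.018,-0.045,0,0,0.03,0.093],
  [-0.035,-0.02,-0.045,0,0,0.03,0.093],
  [-0.04,-0.022,-0.04,0,0,0.03,0.093],
  [-0.04,-0.022,-0.04,0,0,0.03,0.093],
  [-0.04,-0.022,-0.04,0,0,0.03,0.093],
])

```text
clock: 0.72
eef_pos: [0.3599, 0.3688, 0.4295]
tool_rot: [-3.141, -0.0, 2.572]
wrist_force: [1.3, 0.0, 0.6]
opening: 0.0931
grip_force: 0.0
```

Run:
```python
from h import *
st();plan(([.48,.05,.45],.5,7,.093),([.40,-.30,.22],0,7,.093))
```

```text
0.725 [0.3599 0.3688 0.4295] [-3.141 -0.     2.572] [ 0.7  -0.08  1.32 -0.    1.9  -0.3 ] 0.0931 0.0 [1.34 0.05 0.56]
[-0.039, -0.0291, -0.0029, -0.0001, 0.0, 0.0716, 0.093]
[-0.041, -0.0262, -0.0029, -0.0001, 0.0, 0.0716, 0.093]
[-0.0428, -0.0232, -0.0029, -0.0001, 0.0, 0.0716, 0.093]
[-0.0443, -0.0201, -0.0029, -0.0001, 0.0, 0.0716, 0.093]
[-0.0456, -0.0169, -0.0029, -0.0001, 0.0, 0.0716, 0.093]
[-0.0467, -0.0136, -0.0029, -0.0001, 0.0, 0.0716, 0.093]
[-0.0476, -0.0102, -0.0029, -0.0001, 0.0, 0.0716, 0.093]
--
[-0.0384, -0.034, 0.0329, 0.0, -0.0, 0.0714, 0.093]
[-0.0407, -0.0312, 0.0329, 0.0, -0.0, 0.0714, 0.093]
[-0.0428, -0.0282, 0.0329, 0.0, -0.0, 0.0714, 0.093]
[-0.0448, -0.0251, 0.0329, 0.0, -0.0, 0.0714, 0.093]
[-0.0464, -0.0218, 0.0329, 0.0, -0.0, 0.0714, 0.093]
[-0.0479, -0.0184, 0.0329, 0.0, -0.0, 0.0714, 0.093]
[-0.0491, -0.015, 0.0329, 0.0, -0.0, 0.0714, 0.093]
--
```

Call:
jog_arm([
  [-0.039,-0.029,-0.004,0,0,0.07,0.093],
  [-0.041,-0.026,-0.004,0,0,0.07,0.093],
  [-0.043,-0.023,-0.004,0,0,0.07,0.093],
  [-0.044,-0.02,-0.004,0,0,0.07,0.093],
  [-0.045,-0.017,-0.004,0,0,0.07,0.093],
])

```text
clock: 1.35
eef_pos: [0.4463, 0.1424, 0.4484]
tool_rot: [-3.141, -0.0, 2.221]
wrist_force: [0.7, 0.5, 0.2]
opening: 0.0932
grip_force: 0.0
```

Call:
jog_arm([
  [-0.047,-0.014,0,0,0,0.07,0.093],
  [-0.048,-0.01,0,0,0,0.07,0.093],
  [-0.039,-0.034,0,0,0,0.07,0.093],
  [-0.041,-0.031,0,0,0,0.07,0.093],
  [-0.043,-0.028,0,0,0,0.07,0.093],
])

```text
clock: 1.98
eef_pos: [0.4494, -0.1002, 0.4482]
tool_rot: [-3.141, -0.0, 1.871]
wrist_force: [-0.0, -0.9, -0.2]
opening: 0.0933
grip_force: 0.0
```

Run:
```python
from h import *
st();plan(([.40,-.30,.20],0,5,.093))
```

```text
1.975 [ 0.4494 -0.1002  0.4482] [-3.141 -0.     1.871] [-0.33 -0.22  1.41  0.    1.95 -0.63] 0.0933 0.0 [-0.01 -0.85 -0.17]
[-0.0353, -0.0212, 0.0496, -0.0001, -0.0001, 0.06, 0.093]
[-0.0365, -0.0191, 0.0496, -0.0001, -0.0001, 0.06, 0.093]
[-0.0375, -0.0169, 0.0496, -0.0001, -0.0001, 0.06, 0.093]
[-0.0385, -0.0146, 0.0496, -0.0001, -0.0001, 0.06, 0.093]
[-0.0393, -0.0123, 0.0496, -0.0001, -0.0001, 0.06, 0.093]
--
```

Call:
jog_arm([
  [-0.044,-0.026,0,0,0,0.06,0.093],
  [-0.046,-0.024,0.01,0,0,0.06,0.093],
  [-0.047,-0.021,0.03,0,0,0.06,0.093],
  [-0.05,-0.015,0.035,0,0,0.06,0.093],
  [0,0,0.06,0,0,0.06,0.093],
])

```text
clock: 2.6
eef_pos: [0.4044, -0.3037, 0.3135]
tool_rot: [3.14, 0.002, 1.566]
wrist_force: [0.4, 0.9, -0.7]
opening: 0.093
grip_force: 0.0
```

Call:
jog_arm([
  [0,0,0.05,0,0,0,0.093],
  [0,0,0.03,0,0,0,0.093],
  [0,0,0,0,0,0,0.093],
])

```text
clock: 2.98
eef_pos: [0.4036, -0.2988, 0.2306]
tool_rot: [-3.137, -0.004, 1.573]
wrist_force: [0.2, 0.9, 0.6]
opening: 0.093
grip_force: 0.0
```

Run:
```python
from h import *
st();print(proj('wrist',[.399,-.30,.011]))
snap('wrist','w1.png')
```

```text
2.975 [ 0.4036 -0.2988  0.2306] [-3.137 -0.004  1.573] [-0.74 -0.14  1.73 -0.    1.55 -0.74] 0.093 0.0 [0.23 0.91 0.63]
[252.59253255 171.25402259]
```

View pics/w1.png

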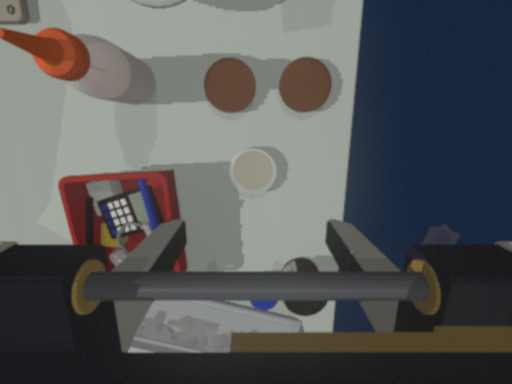

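The wrist view shows the cream dish at (253,171), matching the prediction. The browns are at (230,85) and (305,84), the squeeze bottle is at (100,70), and the tray is on the left at (125,210). Refining the position and descending.

Run:
```python
from h import *
im=cv2.imread('pics/w1.png');g=cv2.medianBlur(cv2.cvtColor(im,cv2.COLOR_BGR2GRAY),3)
c=cv2.HoughCircles(g[130:215,210:300],cv2.HOUGH_GRADIENT,1,50,param1=80,param2=10,minRadius=20,maxRadius=28);print(c)
u,v=c[0,0,:2]+[210,130];p=at_z('wrist',u,v,.013);print(p, np.linalg.norm(at_z('wrist',u+c[0,0,2],v,.013)-p))
plan(([p[0],p[1],.004],0,5,.093))
```

```text
[[[55.5 38.5 22.9]]]
[ 0.41931167 -0.29744602  0.013     ] 0.03307833349222321
[0.0004, 0.003, 0.0458, -0.0003, -0.0003, 0.0004, 0.093]
[0.0004, 0.003, 0.0458, -0.0003, -0.0003, 0.0004, 0.093]
[0.0004, 0.003, 0.0458, -0.0003, -0.0003, 0.0004, 0.093]
[0.0004, 0.003, 0.0458, -0.0003, -0.0003, 0.0004, 0.093]
[0.0004, 0.003, 0.0458, -0.0003, -0.0003, 0.0004, 0.093]
--
```

Run:
```python
from h import *
im=cv2.imread('pics/w1.png');h=cv2.cvtColor(cv2.medianBlur(im,5),cv2.COLOR_BGR2HSV)
print(h[171,253],h[171,300],h[171,234])
m=np.zeros(h.shape[:2],np.uint8);r=(slice(135,210),slice(215,295))
m[r]=((h[r][...,0]<38)&(h[r][...,1]>22)).astype(np.uint8)
n,l,s,c=cv2.connectedComponentsWithStats(m);i=1+np.argmax(s[1:,4]);print(s[i],c[i])
p=at_z('wrist',*c[i],.011);print(p);plan(([p[0],p[1],.004],0,5,.093))
```

```text
[ 26  29 149] [ 53  13 163] [ 28  26 147]
[ 234  152   38   38 1125] [252.74488889 170.07644444]
[ 0.40085333 -0.30019678  0.011     ]
[-0.0002, -0.0007, 0.0458, -0.0003, -0.0003, 0.0004, 0.093]
[-0.0002, -0.0007, 0.0458, -0.0003, -0.0003, 0.0004, 0.093]
[-0.0002, -0.0007, 0.0458, -0.0003, -0.0003, 0.0004, 0.093]
[-0.0001, -0.0007, 0.0458, -0.0003, -0.0003, 0.0004, 0.093]
[-0.0001, -0.0007, 0.0458, -0.0003, -0.0003, 0.0004, 0.093]
--
```

Call:
jog_arm([
  [0,-0.001,0.055,0,0,0,0.093],
  [0,-0.001,0.055,0,0,0,0.093],
  [0,0,0.055,0,0,0,0.093],
  [0,0,0.045,0,0,0,0.093],
  [0,0,0,0,0,0,0.093],
])

```text
clock: 3.65
eef_pos: [0.4019, -0.2988, 0.0223]
tool_rot: [-3.138, -0.003, 1.573]
wrist_force: [-0.3, -0.3, -0.5]
opening: 0.0928
grip_force: 0.0
```

Call:
jog_arm([
  [0,0,0,0,0,0,0.093],
])

```text
clock: 3.78
eef_pos: [0.405, -0.3017, 0.0269]
tool_rot: [3.139, 0.003, 1.573]
wrist_force: [0.4, -0.3, 0.1]
opening: 0.0933
grip_force: 0.0
```

```bash
cat >> h.py <<'E'
def avg(n=6):
    P=[]
    for i in range(n):
        read_camera('wrist');s=get_state();P.append(np.r_[s['eef_pos'],s['tool_rot'],s['joints'],s['grip_force'],s['opening']])
    P=np.array(P);P[:,3]%=2*np.pi
    print('mean',P.mean(0).round(4));print('std',P.std(0)[:6].round(4));return P.mean(0)
E
python3 - <<'E'
from h import *
avg()
E
```

```text
mean [ 4.0480e-01 -3.0160e-01  2.6600e-02  3.1384e+00  3.0000e-03  1.5729e+00
 -7.4190e-01  5.6400e-02  1.9358e+00 -0.0000e+00  1.1450e+00 -7.4390e-01
  0.0000e+00  9.2900e-02]
std [0.0005 0.0004 0.0007 0.0007 0.0007 0.    ]
```

Call:
jog_arm([
  [0.001,-0.004,0.01,0,0,0,0.093],
  [0,0,0.012,0,0,0,0.093],
  [0,0,0,0,0,0,0.093],
])

```text
clock: 4.45
eef_pos: [0.3987, -0.2988, 0.0007]
tool_rot: [-3.141, -0.001, 1.573]
wrist_force: [1.1, 0.8, 0.2]
opening: 0.0929
grip_force: 0.0
```

Run:
```python
from h import *
avg(3)
```

```text
mean [ 3.9860e-01 -2.9870e-01  9.0000e-04  3.1427e+00 -1.0000e-03  1.5727e+00
 -7.4600e-01  8.6200e-02  1.9587e+00 -0.0000e+00  1.0981e+00 -7.4790e-01
  0.0000e+00  9.2900e-02]
std [0.     0.     0.0001 0.0001 0.0001 0.    ]
```

Call:
jog_arm([
  [0,0.001,-0.002,0,0,0,0.085],
  [0,0,0,0,0,0,0.075],
  [0,0,0,0,0,0,0.068],
  [0,0,0,0,0,0,0.06],
  [0,0,0,0,0,0,0.055],
], force=10)

```text
clock: 5.22
eef_pos: [0.4002, -0.2991, 0.0039]
tool_rot: [3.142, 0.0, 1.573]
wrist_force: [-1.2, 0.7, 1.0]
opening: 0.0634
grip_force: 10.0
```

Call:
jog_arm([
  [0,0,0,0,0,0,0.055],
  [0,0,0,0,0,0,0.055],
  [0,0,0,0,0,0,0.055],
])

```text
clock: 5.6
eef_pos: [0.4002, -0.2991, 0.0039]
tool_rot: [3.142, 0.0, 1.573]
wrist_force: [0.4, 0.1, 0.6]
opening: 0.0637
grip_force: 10.0
```

Call:
jog_arm([
  [0,0,-0.01,0,0,0,0.055],
  [0,0,-0.03,0,0,0,0.055],
  [0,0,-0.04,0,0,0,0.055],
  [0,0,-0.04,0,0,0,0.055],
  [0,0,-0.04,0,0,0,0.055],
])

```text
clock: 6.22
eef_pos: [0.4001, -0.2991, 0.1659]
tool_rot: [3.141, 0.0, 1.573]
wrist_force: [0.1, -0.9, 0.4]
opening: 0.0639
grip_force: 10.0
```

Call:
jog_arm([
  [0,0,-0.05,0,0,0,0.055],
  [0,0,-0.05,0,0,0,0.055],
  [0,0,-0.05,0,0,0,0.055],
  [0,0,-0.05,0,0,0,0.055],
  [0,0,-0.05,0,0,0,0.055],
])

```text
clock: 6.85
eef_pos: [0.3998, -0.2988, 0.4163]
tool_rot: [3.141, 0.001, 1.573]
wrist_force: [0.2, -0.6, -0.1]
opening: 0.0636
grip_force: 10.0
```

Run:
```python
from h import *
st();plan(([.47,0,.45],.63,8,.055),([.382,.25,.45],1.4,7,.055))
```

```text
6.85 [ 0.3998 -0.2988  0.4163] [3.141e+00 1.000e-03 1.573e+00] [-0.74 -0.14  1.4  -0.    1.88 -0.75] 0.0636 10.0 [ 0.23 -0.59 -0.11]
[0.0373, 0.0089, -0.0042, 0.0001, 0.0001, -0.0785, 0.055]
[0.0365, 0.0118, -0.0042, 0.0001, 0.0001, -0.0785, 0.055]
[0.0355, 0.0146, -0.0042, 0.0001, 0.0001, -0.0785, 0.055]
[0.0342, 0.0173, -0.0042, 0.0001, 0.0001, -0.0785, 0.055]
[0.0328, 0.02, -0.0042, 0.0001, 0.0001, -0.0785, 0.055]
[0.0311, 0.0225, -0.0042, 0.0001, 0.0001, -0.0785, 0.055]
[0.0292, 0.0248, -0.0042, 0.0001, 0.0001, -0.0785, 0.055]
[0.0272, 0.027, -0.0042, 0.0001, 0.0001, -0.0785, 0.055]
--
[0.0363, 0.0109, 0.0, -0.0, 0.0, -0.11, 0.055]
[0.0349, 0.0148, 0.0, -0.0, 0.0, -0.11, 0.055]
[0.033, 0.0185, 0.0, -0.0, 0.0, -0.11, 0.055]
[0.0308, 0.022, 0.0, -0.0, 0.0, -0.11, 0.055]
[0.0282, 0.0253, 0.0, -0.0, 0.0, -0.11, 0.055]
[0.0252, 0.0282, 0.0, -0.0, 0.0, -0.11, 0.055]
[0.022, 0.0308, 0.0, -0.0, 0.0, -0.11, 0.055]
--
```

Call:
jog_arm([
  [0.037,0.009,-0.012,0,0,-0.078,0.055],
  [0.036,0.012,-0.01,0,0,-0.078,0.055],
  [0.036,0.015,-0.005,0,0,-0.078,0.055],
  [0.034,0.017,-0.005,0,0,-0.078,0.055],
  [0.033,0.02,-0.002,0,0,-0.078,0.055],
])

```text
clock: 7.48
eef_pos: [0.4446, -0.1115, 0.4489]
tool_rot: [3.141, 0.001, 1.965]
wrist_force: [1.2, -0.4, -0.2]
opening: 0.0637
grip_force: 10.0
```

Call:
jog_arm([
  [0.031,0.022,0,0,0,-0.078,0.055],
  [0.029,0.025,0,0,0,-0.078,0.055],
  [0.027,0.027,0,0,0,-0.078,0.055],
  [0.036,0.011,0,0,0,-0.11,0.055],
  [0.035,0.015,0,0,0,-0.11,0.055],
])

```text
clock: 8.1
eef_pos: [0.4461, 0.0713, 0.4483]
tool_rot: [3.141, 0.0, 2.42]
wrist_force: [0.6, 0.5, 0.0]
opening: 0.0636
grip_force: 10.0
```

Call:
jog_arm([
  [0.033,0.018,0,0,0,-0.11,0.055],
  [0.031,0.022,0,0,0,-0.11,0.055],
  [0.028,0.025,0,0,0,-0.11,0.055],
  [0.025,0.028,0,0,0,-0.11,0.055],
  [0.018,0.03,0,0,0,-0.11,0.055],
])

```text
clock: 8.72
eef_pos: [0.3869, 0.2472, 0.4487]
tool_rot: [3.141, 0.001, 2.971]
wrist_force: [0.1, -0.1, -0.1]
opening: 0.0635
grip_force: 10.0
```

Run:
```python
from h import *
m=avg(2);snap('wrist','w2.png');snap('top','t2.png')
for p in([.382,.25,.0725],[.4735,.235,.098],[.4735,.235,.293]):print(proj('wrist',p))
```

```text
mean [ 3.86200e-01  2.49200e-01  4.48300e-01  3.14010e+00 -4.00000e-04
  2.97560e+00  4.60200e-01 -2.19700e-01  1.41170e+00  1.60000e-03
  1.94910e+00 -9.43900e-01  1.00005e+01  6.36000e-02]
std [0.0003 0.0009 0.     0.0006 0.0001 0.0027]
[256.43467602 150.92176656]
[257.00475376 199.16332181]
[257.91485954 243.60012198]
```

View pics/w2.png

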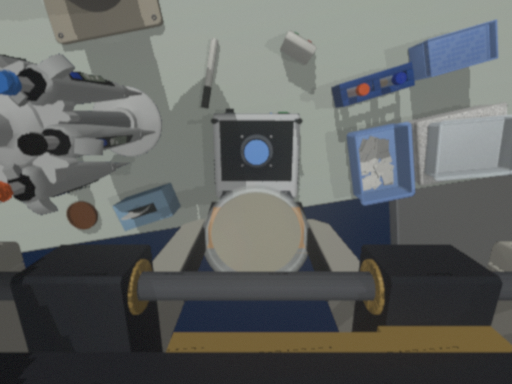

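The wrist view shows the stage at (257,152), predicted at (256,151), with the viewer square to the tool. The held dish is at (257,233). Measuring both precisely.

Run:
```python
from h import *
im=cv2.imread('pics/w2.png');h=cv2.cvtColor(im,cv2.COLOR_BGR2HSV)
def cen(m,x0,y0,x1,y1):
    mm=np.zeros(m.shape,np.uint8);mm[y0:y1,x0:x1]=m[y0:y1,x0:x1]
    n,l,st,c=cv2.connectedComponentsWithStats(mm);i=1+np.argmax(st[1:,4]);return c[i],st[i]
c,s=cen((h[...,0]>95)&(h[...,0]<118)&(h[...,1]>100)&(h[...,2]>120),235,130,280,175)
b=(s[0]+(s[2]-1)/2,s[1]+(s[3]-1)/2);print('stage',c,s,at_z('wrist',*c,.0725))
print(h[233,257],h[200,257])
c,s=cen((h[...,0]<35)&(h[...,1]>25)&(h[...,2]>100)&(h[...,1]<90),195,180,320,290)
print('dish',c,s,at_z('wrist',*c,.457))
# front post tops / deck corners give yaw
print(get_state()['eef_pos'])
```

```text
stage [256.0804829  151.85110664] [244 140  25  25 497] [0.38369758 0.24898485 0.0725    ]
[ 26  29 142] [ 24  29 142]
dish [255.97390715 232.66164012] [ 207  194   99   78 5902] [0.38509777 0.2475881  0.457     ]
[0.38747304 0.246186   0.44823512]
```

Call:
jog_arm([
  [0.001,0.001,0.045,0,0,0,0.055],
  [0,0,0.055,0,0,0,0.055],
  [0,0,0.055,0,0,0,0.055],
  [0,0,0.055,0,0,0,0.055],
  [0,0,0.04,0,0,0,0.055],
])

```text
clock: 9.55
eef_pos: [0.3866, 0.2455, 0.1954]
tool_rot: [-3.14, -0.001, 2.964]
wrist_force: [-0.3, 0.2, 0.0]
opening: 0.0638
grip_force: 10.0
```

Call:
jog_arm([
  [0,0,0.04,0,0,0,0.055],
  [0,0,0.03,0,0,0,0.055],
  [0,0,0.015,0,0,0,0.055],
  [0,0,0,0,0,0,0.055],
])

```text
clock: 10.05
eef_pos: [0.3868, 0.2465, 0.1124]
tool_rot: [-3.141, -0.001, 2.965]
wrist_force: [-0.1, 0.1, 0.2]
opening: 0.0639
grip_force: 10.0
```

Run:
```python
from h import *
avg(4);st();s=snap('scene','s3.png')
im=cv2.imread('pics/s3.png')
w=snap('wrist','w3.png')
cv2.imwrite('pics/c3.png',np.hstack([cv2.resize(im[90:240,115:265],(384,384),interpolation=cv2.INTER_CUBIC),cv2.resize(w[100:356,128:384,::-1],(384,384))]))
for z in(.011,):print(proj('wrist',get_state()['eef_pos']+[0,0,z]),proj('wrist',[.3835,.2495,.0725]),proj('wrist',[.4735,.235,.098]))
```

```text
mean [ 3.8800e-01  2.4740e-01  1.1420e-01  3.1405e+00  1.6000e-03  2.9661e+00
  4.5630e-01 -1.8260e-01  1.9896e+00 -1.0000e-04  1.3327e+00 -9.3900e-01
  1.0000e+01  6.3800e-02]
std [0.0003 0.0003 0.0004 0.0005 0.0007 0.0003]
10.25 [0.3882 0.2477 0.1145] [3.140e+00 2.000e-03 2.967e+00] [ 0.46 -0.18  1.99 -0.    1.33 -0.94] 0.0635 10.0 [ 0.48  0.46 -0.31]
[254.43711607 238.01174083] [255.80316535 204.30926724] [257.56618562 321.98271173]
```

View pics/c3.png

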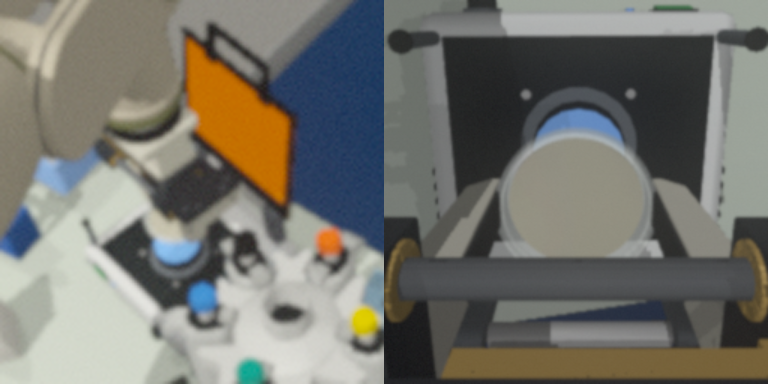

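Left crop: the screen is up and clear of the gripper. Right crop: the dish is centred at crop x≈576, the stage ring spans x 523–635 with its front edge at y≈87, and the dish spans x 500–653 with its front edge at y≈131. Comparing these edges with projected circles.

Run:
```python
from h import *
from scipy.optimize import least_squares
a=np.linspace(0,2*np.pi,180)
def circ(x,y,z,r):return np.array([proj('wrist',[x+r*np.cos(t),y+r*np.sin(t),z]) for t in a])
w=lambda cx,cy:(128+(cx-384)/1.5,100+cy/1.5)
def fit(z,r,L,Rg,T):
    l=w(L,0)[0];rr=w(Rg,0)[0];t=w(384,T)[1]
    def f(p):
        c=circ(p[0],p[1],z,r);return [c[:,0].min()+c[:,0].max()-l-rr,2*(c[:,1].min()-t)]
    s=least_squares(f,[.384,.249]);c=circ(*s.x,z,r);print(s.x,'width pred',np.ptp(c[:,0]),'meas',rr-l)
fit(.069,.0265+.00,523,635,87)   # ring
z=get_state()['eef_pos'][2]
fit(z+.0105,.0345,500,653,131)   # dish top
print(z)
```

```text
[0.3735752  0.25306584] width pred 65.70295260162484 meas 74.66666666666669Traceback (most recent call last):
  File "<stdin>", line 13, in <module>
  File "<stdin>", line 10, in fit
    return func(*args, **kwargs)
    result = trf(vector_fun.fun, vector_fun.jac, x0, f0, J0, lb, ub, ftol, xtol,
                 gtol, max_nfev, x_scale, loss_function, tr_solver,
                 tr_options.copy(), verbose, callback=callback_wrapped)
    return trf_no_bounds(
        fun, jac, x0, f0, J0, ftol, xtol, gtol, max_nfev, x_scale,
        loss_function, tr_solver, tr_options, verbose, callback=callback)
    f_new = fun(x_new)
    self._update_fun()
    ~~~~~~~~~~~~~~~~^^
    self.f = self.fun_wrapped(xp_copy(self.x))
             ~~~~~~~~~~~~~~~~^^^^^^^^^^^^^^^^^
    return np.atleast_1d(self.fun(x))
                         ~~~~~~~~^^^
    return self.f(x, *self.args, **self.kwargs)
           ~~~~~~^^^^^^^^^^^^^^^^^^^^^^^^^^^^^^
  File "<stdin>", line 9, in f
  File "<stdin>", line 4, in circ
  File "h.py", line 12, in proj
    c=calibration(name);q=np.array(c['view'])@np.append(p,1);q=np.array(c['intrinsics'])@q[:3];return q[:2]/q[2]
ValueError: time passes only in moves, steps and waits
```

Run:
```python
from h import *
C=calibration('wrist');calibration=lambda n:C
import h;h.calibration=lambda n:C
from scipy.optimize import least_squares
a=np.linspace(0,2*np.pi,180)
circ=lambda x,y,z,r:np.array([proj('wrist',[x+r*np.cos(t),y+r*np.sin(t),z]) for t in a])
im=cv2.imread('pics/w3.png');hs=cv2.cvtColor(im,cv2.COLOR_BGR2HSV)
m=(hs[...,0]>95)&(hs[...,0]<118)&(hs[...,1]>90)&(hs[...,2]>120);m[:150]=0;m[200:]=0;m[:,:215]=0;m[:,300:]=0
pts=[(u,np.where(m[:,u])[0].min()-.5) for u in range(215,300) if m[:,u].sum()>3]
print(len(pts),pts[0],pts[-1])
P=np.array([at_z('wrist',u,v,.0725)[:2] for u,v in pts])
s=least_squares(lambda p:np.hypot(P[:,0]-p[0],P[:,1]-p[1])-.025,[.383,.25],loss='soft_l1',f_scale=.001);print('stage',s.x,abs(s.fun).max())
s=least_squares(lambda p:np.hypot(P[:,0]-p[0],P[:,1]-p[1])-p[2],[.383,.25,.025],loss='soft_l1',f_scale=.001);print('free r',s.x)
# dish agar colour blob front edge
m=(hs[...,0]<35)&(hs[...,1]>22)&(hs[...,2]>90)&(hs[...,1]<110);m[:180]=0;m[270:]=0;m[:,:195]=0;m[:,320:]=0
pts=[(u,np.where(m[:,u])[0].min()-.5) for u in range(222,292) if m[:,u].sum()>10]
z=get_state()['eef_pos'][2];P=np.array([at_z('wrist',u,v,z+.008)[:2] for u,v in pts])
s=least_squares(lambda p:np.hypot(P[:,0]-p[0],P[:,1]-p[1])-p[2],[.383,.25,.03],loss='soft_l1',f_scale=.001);print('dish',s.x,pts[0],pts[-1])
print(get_state()['eef_pos'])
```

```text
54 (232, np.float64(185.5)) (285, np.float64(188.5))
stage [0.38246194 0.25098737] 0.0006166699254895984
free r [0.38163158 0.25117986 0.02425259]
dish [0.38791781 0.2484867  0.02805199] (222, np.float64(207.5)) (291, np.float64(209.5))
[0.38783696 0.24770095 0.11411137]
```

Call:
jog_arm([
  [0.005,0.002,0,0,0,0,0.055],
  [0,0,0.015,0,0,0,0.055],
  [0,0,0.012,0,0,0,0.055],
  [0,0,0.006,0,0,0,0.055],
  [0,0,0,0,0,0,0.055],
])

```text
clock: 10.98
eef_pos: [0.3818, 0.2498, 0.0788]
tool_rot: [-3.14, -0.002, 2.967]
wrist_force: [0.1, -0.6, -0.0]
opening: 0.0639
grip_force: 10.0
```

Run:
```python
from h import *
avg(4);st()
```

```text
mean [ 3.8260e-01  2.5020e-01  7.9900e-02  3.1415e+00  1.0000e-04  2.9667e+00
  4.6690e-01 -1.4910e-01  2.0264e+00 -0.0000e+00  1.2642e+00 -9.2900e-01
  1.0000e+01  6.3700e-02]
std [0.0002 0.0001 0.0003 0.0004 0.0005 0.    ]
11.175 [0.3828 0.2503 0.0803] [3.141e+00 1.000e-03 2.967e+00] [ 0.47 -0.15  2.03 -0.    1.26 -0.93] 0.0638 10.0 [-0.17  0.23 -0.23]
```

Call:
jog_arm([
  [0,0,0.0015,0,0,0,0.055],
  [0,0,0.0015,0,0,0,0.055],
  [0,0,0.0005,0,0,0,0.055],
  [0,0,0,0,0,0,0.055],
])

```text
clock: 11.68
eef_pos: [0.3824, 0.2501, 0.0763]
tool_rot: [-3.142, -0.0, 2.967]
wrist_force: [0.7, 0.1, 0.1]
opening: 0.0634
grip_force: 10.0
```

Run:
```python
from h import *
avg(4);st()
```

```text
mean [ 0.3824  0.2501  0.0764  3.1416 -0.      2.9668  0.467  -0.1447  2.0295
 -0.      1.2568 -0.929  10.0001  0.0638]
std [0. 0. 0. 0. 0. 0.]
11.875 [0.3824 0.2502 0.0764] [-3.142  0.     2.967] [ 0.47 -0.14  2.03 -0.    1.26 -0.93] 0.0636 10.0 [-0.55 -0.26  1.63]
```

Call:
jog_arm([
  [0,0,0.0003,0,0,0,0.06],
  [0,0,0,0,0,0,0.066],
  [0,0,0,0,0,0,0.07],
  [0,0,0,0,0,0,0.08],
  [0,0,0,0,0,0,0.085],
], force=3)

```text
clock: 12.5
eef_pos: [0.3824, 0.2502, 0.076]
tool_rot: [-3.142, -0.0, 2.967]
wrist_force: [0.1, -0.6, -0.2]
opening: 0.0836
grip_force: 0.0
```

Call:
jog_arm([
  [0,0,0,0,0,0,0.09],
  [0,0,-0.005,0,0,0,0.09],
  [0,0,-0.02,0,0,0,0.09],
  [0,0,-0.04,0,0,0,0.09],
  [0,0,-0.04,0,0,0,0.09],
])

```text
clock: 13.12
eef_pos: [0.3821, 0.25, 0.1823]
tool_rot: [-3.141, -0.0, 2.967]
wrist_force: [0.2, 0.2, -0.4]
opening: 0.0898
grip_force: 0.0
```

Call:
jog_arm([
  [0,0,-0.05,0,0,0,0.09],
  [0,0,-0.05,0,0,0,0.09],
  [0,0,-0.05,0,0,0,0.09],
  [0,0,-0.05,0,0,0,0.09],
  [0,0,-0.02,0,0,0,0.09],
])

```text
clock: 13.75
eef_pos: [0.383, 0.2504, 0.4052]
tool_rot: [3.138, 0.004, 2.967]
wrist_force: [0.7, 0.9, 0.2]
opening: 0.0903
grip_force: 0.0
```

Run:
```python
from h import *
avg(3);w=snap('wrist','w4.png');s=snap('scene','s4.png')
cv2.imwrite('pics/c4.png',np.hstack([cv2.resize(s[80:230,125:275,::-1],(384,384),interpolation=cv2.INTER_CUBIC),cv2.resize(w[80:336,128:384,::-1],(384,384))]))
print(proj('wrist',[.3825,.2505,.0725+.013]))
```

```text
mean [ 0.383   0.2505  0.4044  3.1386  0.004   2.9668  0.467  -0.2563  1.5234
 -0.      1.8695 -0.929   0.      0.0899]
std [0.0002 0.0001 0.0018 0.0012 0.0015 0.    ]
[255.44292355 159.08241215]
```

View pics/c4.png

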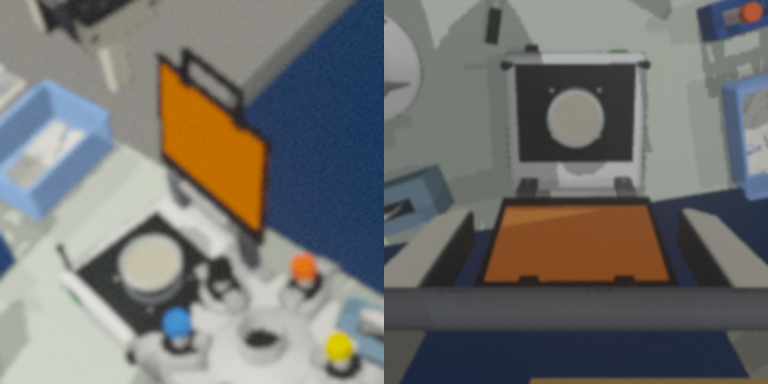

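The dish lies centred on the stage at wrist pixel (255.3,159.3), against a predicted (255.4,159.1). The screen is up, with its bar at scene pixel ≈(208,108). Now solving the screen angle from the bar's ray.

```bash
cat >> h.py <<'E'
yaw=-.175
X=np.array([np.cos(yaw),np.sin(yaw),0]);Y=np.array([-np.sin(yaw),np.cos(yaw),0]);Z=np.array([0,0,1.])
H=np.array([.3825,.2505,0])+.093*X+.098*Z
bar=lambda th,y=0,r=.195:H+y*Y+r*(-np.cos(th)*X+np.sin(th)*Z)
E
python3 - <<'E'
from h import *
sc=lambda u,v:(125+u*150/384,80+v*150/384)
wr=lambda u,v:(128+(u-384)/1.5,80+v/1.5)
print(sc(185,53),sc(241,93),sc(159,60),sc(268,145),sc(262,240),wr(500,200),wr(650,200),wr(485,283),wr(670,281))
for th in(1.571,1.65,1.7,1.75,1.85):
    print(th,'bar ends scene',*[proj('scene',bar(th,y)).round(1) for y in(.042,-.042)],'plate top corners',*[proj('scene',bar(th,y,.165)).round(1) for y in(.088,-.088)],'wrist',*[proj('wrist',bar(th,y,.165)).round(1) for y in(.088,-.088)],*[proj('wrist',bar(th,y,.0)).round(1) for y in(.088,-.088)])
E
```

```text
(197.265625, 100.703125) (219.140625, 116.328125) (187.109375, 103.4375) (229.6875, 136.640625) (227.34375, 173.75) (205.33333333333331, 213.33333333333334) (305.33333333333337, 213.33333333333334) (195.33333333333331, 268.66666666666663) (318.66666666666663, 267.33333333333337)
1.571 bar ends scene [187.2 105.1] [208.4 122.5] plate top corners [178.2 104.4] [221.8 140.5] wrist [326.3 255.5] [184.4 255.5] [303.6 210.8] [207.3 210.8]
1.65 bar ends scene [191.9 102.2] [213.2 119.4] plate top corners [182.1 102. ] [225.8 137.8] wrist [325.5 264.7] [185.2 264.6] [303.6 210.8] [207.3 210.8]
1.7 bar ends scene [194.9 100.6] [216.2 117.7] plate top corners [184.5 100.7] [228.2 136.3] wrist [324.9 270.1] [185.8 270.1] [303.6 210.8] [207.3 210.8]
1.75 bar ends scene [197.8  99.1] [219.1 116.1] plate top corners [187.   99.5] [230.7 134.8] wrist [324.2 275.2] [186.5 275.2] [303.6 210.8] [207.3 210.8]
1.85 bar ends scene [203.7  96.7] [224.9 113.3] plate top corners [191.8  97.5] [235.5 132.4] wrist [322.7 284.4] [188.  284.4] [303.6 210.8] [207.3 210.8]
```

Run:
```python
from h import *
b=bar(1.72);print(b,proj('wrist',b));plan(([b[0],b[1],.40],-.175,10,.09))
```

```text
[0.50262372 0.22926109 0.2908335 ] [255.35533284 289.59861286]
[-0.0122, 0.0001, -0.0, -0.0002, -0.0, 0.1571, 0.09]
[-0.0121, 0.002, -0.0, -0.0002, -0.0, 0.1571, 0.09]
[-0.0116, 0.0038, -0.0, -0.0002, -0.0, 0.1571, 0.09]
[-0.0109, 0.0056, -0.0, -0.0002, -0.0, 0.1571, 0.09]
[-0.0099, 0.0072, -0.0, -0.0002, -0.0, 0.1571, 0.09]
[-0.0086, 0.0087, -0.0, -0.0002, -0.0, 0.1571, 0.09]
[-0.0071, 0.0099, -0.0, -0.0002, -0.0, 0.1571, 0.09]
[-0.0055, 0.0109, -0.0, -0.0002, -0.0, 0.1571, 0.09]
[-0.0037, 0.0116, -0.0, -0.0002, -0.0, 0.1571, 0.09]
[-0.0019, 0.0121, -0.0, -0.0002, -0.0, 0.1571, 0.09]
--
```

Call:
jog_arm([
  [-0.0122,0,0,0,0,0.157,0.093],
  [-0.012,0.002,0,0,0,0.157,0.093],
  [-0.0115,0.004,0,0,0,0.157,0.093],
  [-0.011,0.0055,0,0,0,0.157,0.093],
  [-0.01,0.007,0,0,0,0.157,0.093],
])

```text
clock: 14.62
eef_pos: [0.4424, 0.2393, 0.3989]
tool_rot: [-3.138, -0.001, 2.177]
wrist_force: [-0.4, -0.3, -0.2]
opening: 0.0931
grip_force: 0.0
```

Call:
jog_arm([
  [-0.0085,0.0085,0,0,0,0.157,0.093],
  [-0.007,0.01,0,0,0,0.157,0.093],
  [-0.0055,0.011,0,0,0,0.157,0.093],
  [-0.0035,0.0115,0,0,0,0.157,0.093],
  [-0.002,0.012,0,0,0,0.157,0.093],
])

```text
clock: 15.25
eef_pos: [0.5022, 0.2292, 0.3988]
tool_rot: [-3.139, 0.002, 1.392]
wrist_force: [-0.0, -0.3, -0.2]
opening: 0.0928
grip_force: 0.0
```

Run:
```python
from h import *
avg(4)
w=snap('wrist','w5.png');cv2.imwrite('pics/c5.png',cv2.resize(w[:,:,::-1],(768,576)))
for th in(1.68,1.72,1.76):print(th,[proj('wrist',bar(th,y)).round(1) for y in(.042,0,-.042)],[proj('wrist',bar(th,y,.165)).round(1) for y in(.088,-.088)])
```

```text
mean [ 5.0240e-01  2.2910e-01  3.9890e-01  3.1444e+00  1.7000e-03  1.3942e+00
  3.3500e-01  3.8000e-03  1.2954e+00 -1.0000e-04  1.8457e+00  5.1160e-01
  0.0000e+00  9.3000e-02]
std [0.0005 0.0002 0.0004 0.0003 0.0004 0.0066]
1.68 [array([248.3, 149.9]), array([248.4, 190.1]), array([248.5, 227.3])] [array([246. , 103.2]), array([246.6, 252.2])]
1.72 [array([256. , 149.8]), array([255.8, 189.9]), array([255.6, 227. ])] [array([252.1, 103.3]), array([251.9, 251.9])]
1.76 [array([263.6, 149.7]), array([263.1, 189.6]), array([262.6, 226.6])] [array([258.2, 103.4]), array([257.2, 251.5])]
```

View pics/c5.png

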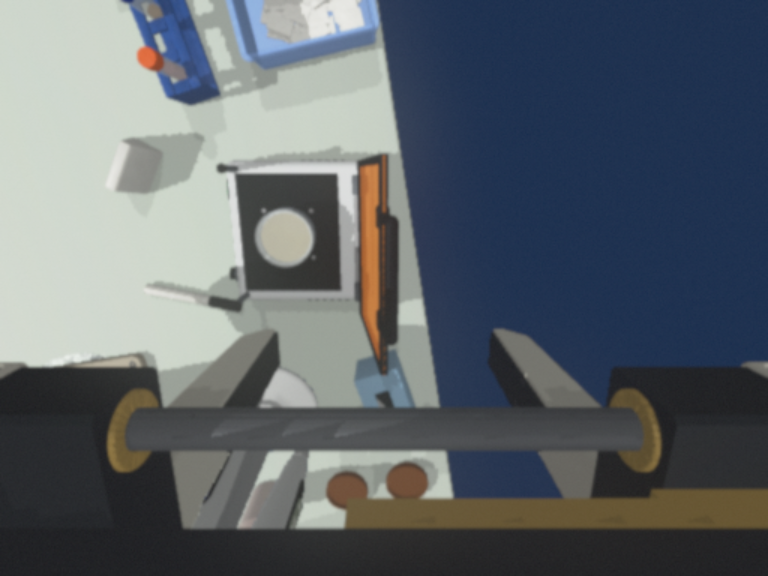

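The bar is at crop (391,280), i.e. wrist (260.5,187). That gives a screen angle of about 1.745 rad, so the bar is near (0.507,0.228,0.290). The dish is still centred on the stage. Descending over the bar.

Call:
jog_arm([
  [0,0.005,0.03,0,0,0,0.093],
  [0,0,0.04,0,0,0,0.093],
  [0,0,0.035,0,0,0,0.093],
  [0,0,0.02,0,0,0,0.093],
  [0,0,0,0,0,0,0.07],
], force=12)

```text
clock: 16.12
eef_pos: [0.5063, 0.2285, 0.2746]
tool_rot: [-3.139, 0.001, 1.398]
wrist_force: [-0.0, -0.8, 0.6]
opening: 0.0868
grip_force: 0.0
```

Call:
jog_arm([
  [0,0,0,0,0,0,0.05],
  [0,0,0,0,0,0,0.04],
  [0,0,0,0,0,0,0.03],
  [0,0,0,0,0,0,0.02],
  [0,0,0,0,0,0,0.016],
])

```text
clock: 16.75
eef_pos: [0.5074, 0.2286, 0.2761]
tool_rot: [3.142, -0.0, 1.397]
wrist_force: [-0.7, 0.3, 0.8]
opening: 0.0377
grip_force: 0.0
```

Run:
```python
from h import *
avg(3);st()
```

```text
mean [ 0.5073  0.2286  0.276   3.1417  0.      1.3968  0.3312 -0.0045  1.5251
  0.      1.6211  0.5052  0.      0.0296]
std [0.     0.     0.     0.0001 0.     0.    ]
16.9 [0.5073 0.2286 0.276 ] [-3.141  0.     1.397] [ 0.33 -0.    1.53  0.    1.62  0.51] 0.0257 0.0 [-0.03  1.03  0.66]
```

Call:
jog_arm([
  [0,0,0.003,0,0,0,0.016],
  [0,0,0,0,0,0,0.012],
  [0,0,0,0,0,0,0.006],
  [0,0,0,0,0,0,0.004],
  [0,0,0,0,0,0,0.004],
])

```text
clock: 17.52
eef_pos: [0.5072, 0.2286, 0.2728]
tool_rot: [-3.141, 0.0, 1.397]
wrist_force: [-0.4, 0.6, -1.9]
opening: 0.0093
grip_force: 12.0
```

Run:
```python
from h import *
m=avg(3);st()
g=m[:3]+[0,0,.0188];d=g-H;print('grasp rel hinge X',d@X,'Y',d@Y,'Z',d[2],'theta',np.arctan2(d[2],-d@X),np.arccos(-(d@X)/.195),'r',np.hypot(d@X,d[2]))
```

```text
mean [ 5.07200e-01  2.28600e-01  2.72800e-01  3.14200e+00  2.00000e-04
  1.39680e+00  3.31300e-01 -3.90000e-03  1.53020e+00  0.00000e+00
  1.61570e+00  5.05300e-01  1.19997e+01  9.30000e-03]
std [0. 0. 0. 0. 0. 0.]
17.675 [0.5072 0.2286 0.2728] [-3.141  0.     1.397] [ 0.33 -0.    1.53  0.    1.62  0.51] 0.009 12.0 [ 0.74 -0.14 -2.53]
grasp rel hinge X 0.03362905142479049 Y 0.0001470665106095145 Z 0.19358610887917024 theta 1.742796111589398 1.7441194961686197 r 0.19648535479956047
```

The grip is confirmed: opening 9.3 mm at 12 N, angle ≈1.744 rad. Planning the arc now.

```bash
cat >> h.py <<'E'
def arc(th1,n,th0=None):
    s=get_state();p=s['eef_pos'];R=Ro.from_euler('xyz',s['tool_rot'])
    g=p-R.as_matrix()[:,2]*.0188;d=g-H
    th0=np.arctan2(d[2],-d@X) ;r0=np.hypot(d@X,d[2]);print('theta',th0,'r',r0,'y',d@Y,'w',s['wrist_force'].round(2),'grip',s['grip_force'],s['opening'])
    tilt=lambda th:-.523*np.clip((1.744-th)/(1.744-1.047),0,1.2)
    for i in range(1,n+1):
        f=i/n;th=th0+(th1-th0)*f;r=r0+(.1958-r0)*f
        Rt=Ro.from_rotvec(Y*tilt(th))*Ro.from_euler('xyz',[np.pi,0,np.pi/2+yaw])
        q=bar(th,d@Y,r)+Rt.as_matrix()[:,2]*.0188
        dp=R.inv().apply(q-p);w=(R.inv()*Rt).as_rotvec()
        print([round(float(x),4) for x in [*dp,*w]]);p=q;R=Rt
E
python3 - <<'E'
from h import *
arc(1.047,20)
E
```

```text
theta 1.7427837678137295 r 0.196488795592897 y 0.00015233678346474204 w [ 0.74 -0.14 -2.53] grip 11.999665349721909 0.009033798014305561
[0.0, -0.0062, -0.001, -0.0274, 0.0002, 0.001]
[-0.0, -0.0063, -0.001, -0.0261, 0.0, 0.0]
[0.0, -0.0063, -0.0009, -0.0261, -0.0, -0.0]
[0.0, -0.0063, -0.0009, -0.0261, 0.0, 0.0]
[-0.0, -0.0063, -0.0008, -0.0261, 0.0, 0.0]
[-0.0, -0.0063, -0.0007, -0.0261, 0.0, -0.0]
[0.0, -0.0063, -0.0007, -0.0261, -0.0, 0.0]
[-0.0, -0.0063, -0.0006, -0.0261, 0.0, 0.0]
[-0.0, -0.0063, -0.0006, -0.0261, -0.0, 0.0]
[0.0, -0.0063, -0.0005, -0.0261, 0.0, 0.0]
[-0.0, -0.0063, -0.0004, -0.0261, 0.0, 0.0]
[0.0, -0.0063, -0.0004, -0.0261, 0.0, 0.0]
[0.0, -0.0063, -0.0003, -0.0261, 0.0, 0.0]
[0.0, -0.0063, -0.0003, -0.0261, 0.0, 0.0]
[-0.0, -0.0063, -0.0002, -0.0261, -0.0, -0.0]
[-0.0, -0.0063, -0.0001, -0.0261, 0.0, -0.0]
[0.0, -0.0063, -0.0001, -0.0261, 0.0, 0.0]
[0.0, -0.0063, -0.0, -0.0261, 0.0, 0.0]
[0.0, -0.0063, 0.0, -0.0261, -0.0, -0.0]
[-0.0, -0.0063, 0.0001, -0.0261, -0.0, 0.0]
```

Call:
jog_arm([
  [0,-0.0063,-0.001,-0.026,0,0,0.004],
  [0,-0.0063,-0.001,-0.026,0,0,0.004],
  [0,-0.0063,-0.0009,-0.026,0,0,0.004],
  [0,-0.0063,-0.0009,-0.026,0,0,0.004],
  [0,-0.0063,-0.0008,-0.026,0,0,0.004],
])

```text
clock: 18.3
eef_pos: [0.4755, 0.2341, 0.276]
tool_rot: [3.01, 0.0, 1.397]
wrist_force: [-0.3, -1.5, -4.4]
opening: 0.0093
grip_force: 12.0
```

Run:
```python
from h import *
avg(2);arc(1.047,15)
```

```text
mean [ 4.7490e-01  2.3420e-01  2.7600e-01  3.0100e+00  4.0000e-04  1.3974e+00
  4.1350e-01 -1.8560e-01  1.7006e+00 -7.3200e-02  1.5172e+00  5.8670e-01
  1.1991e+01  9.5000e-03]
std [0.0001 0.     0.     0.0007 0.     0.0002]
theta 1.5631635584886021 r 0.19667156755252554 y 4.7735698737181325e-05 w [-0.3  -2.48 -2.83] grip 11.991273164749146 0.009336646248053635
[0.0, -0.0062, -0.0007, -0.0306, 0.0002, 0.0019]
[-0.0, -0.0062, -0.0006, -0.0258, -0.0, 0.0]
[0.0, -0.0063, -0.0006, -0.0258, 0.0, -0.0]
[0.0, -0.0063, -0.0005, -0.0258, -0.0, 0.0]
[-0.0, -0.0063, -0.0005, -0.0258, 0.0, 0.0]
[-0.0, -0.0063, -0.0004, -0.0258, 0.0, 0.0]
[0.0, -0.0063, -0.0003, -0.0258, 0.0, 0.0]
[-0.0, -0.0063, -0.0003, -0.0258, -0.0, -0.0]
[0.0, -0.0063, -0.0002, -0.0258, -0.0, 0.0]
[-0.0, -0.0063, -0.0002, -0.0258, 0.0, -0.0]
[0.0, -0.0063, -0.0001, -0.0258, -0.0, 0.0]
[-0.0, -0.0063, -0.0001, -0.0258, 0.0, 0.0]
[0.0, -0.0063, -0.0, -0.0258, 0.0, 0.0]
[0.0, -0.0063, 0.0001, -0.0258, 0.0, 0.0]
[0.0, -0.0063, 0.0001, -0.0258, -0.0, -0.0]
```

Tracking well, with low forces. Continuing.

Call:
jog_arm([
  [0,-0.0062,-0.0006,-0.026,0,0,0.004],
  [0,-0.0062,-0.0005,-0.026,0,0,0.004],
  [0,-0.0063,-0.0005,-0.026,0,0,0.004],
  [0,-0.0063,-0.0004,-0.026,0,0,0.004],
  [0,-0.0063,-0.0004,-0.026,0,0,0.004],
])

```text
clock: 19.02
eef_pos: [0.4452, 0.2395, 0.2734]
tool_rot: [2.879, -0.0, 1.397]
wrist_force: [-0.9, -6.2, 4.2]
opening: 0.0095
grip_force: 12.0
```

Call:
jog_arm([
  [0,-0.0063,-0.0003,-0.026,0,0,0.004],
  [0,-0.0063,-0.0003,-0.026,0,0,0.004],
  [0,-0.0063,-0.0002,-0.026,0,0,0.004],
  [0,-0.0063,-0.0002,-0.026,0,0,0.004],
  [0,-0.0063,-0.0001,-0.026,0,0,0.004],
], force=15)

```text
clock: 19.65
eef_pos: [0.4155, 0.2446, 0.2652]
tool_rot: [2.748, -0.001, 1.397]
wrist_force: [-3.3, -6.6, 7.4]
opening: 0.0093
grip_force: 15.0
```

Run:
```python
from h import *
avg(2);arc(1.047,5)
```

```text
mean [ 4.14700e-01  2.44800e-01  2.64800e-01  2.74880e+00 -3.00000e-04
  1.39710e+00  6.46300e-01 -4.97800e-01  2.00960e+00 -2.89800e-01
  1.36290e+00  8.42000e-01  1.50222e+01  9.30000e-03]
std [0.     0.     0.     0.0006 0.0002 0.0003]
theta 1.2198008394674607 r 0.1961690710849315 y -4.0878206278233905e-05 w [-5.01 -7.64  5.5 ] grip 15.020116567611694 0.009307517190746909
[-0.0, -0.0063, -0.0001, -0.0271, -0.0008, 0.0014]
[-0.0, -0.0063, -0.0, -0.0259, 0.0, -0.0]
[0.0, -0.0063, 0.0, -0.0259, 0.0, 0.0]
[-0.0, -0.0063, 0.0001, -0.0259, -0.0, -0.0]
[-0.0, -0.0063, 0.0001, -0.0259, -0.0, -0.0]
```

Call:
jog_arm([
  [-0.0005,-0.0063,0,-0.026,0,0,0.004],
  [-0.0005,-0.0063,0,-0.026,0,0,0.004],
  [0,-0.0063,0,-0.026,0,0,0.004],
  [0,-0.0063,0.0001,-0.026,0,0,0.004],
  [0,-0.0063,0.0001,-0.026,0,0,0.004],
])

```text
clock: 20.38
eef_pos: [0.3873, 0.2494, 0.2518]
tool_rot: [2.619, -0.003, 1.397]
wrist_force: [-4.7, -3.8, 7.3]
opening: 0.0094
grip_force: 15.0
```

Run:
```python
from h import *
avg(4);arc(1.047,1);st()
s=snap('scene','s6.png');w=snap('wrist','w6.png')
cv2.imwrite('pics/c6.png',np.hstack([cv2.resize(s[60:240,95:275,::-1],(384,384),interpolation=cv2.INTER_CUBIC),cv2.resize(w[::-1][::-1][:,:,::-1],(416,384))]))
```

```text
mean [ 3.86600e-01  2.49500e-01  2.51200e-01  2.62000e+00 -2.20000e-03
  1.39820e+00  8.01000e-01 -6.16500e-01  2.14980e+00 -4.38300e-01
  1.31910e+00  1.02230e+00  1.50002e+01  9.40000e-03]
std [0.0001 0.     0.0001 0.0007 0.0002 0.0003]
theta 1.047151154276143 r 0.19586689980311955 y -0.0002645589858687777 w [-5.57 -3.13  6.67] grip 15.00004693865776 0.00941680728006403
[-0.0001, 0.0, 0.0001, -0.002, -0.0031, 0.001]
20.575 [0.3868 0.2495 0.2513] [ 2.621e+00 -2.000e-03  1.398e+00] [ 0.8  -0.62  2.15 -0.44  1.32  1.02] 0.0094 15.0 [-5.57 -3.13  6.67]
```

View pics/c6.png

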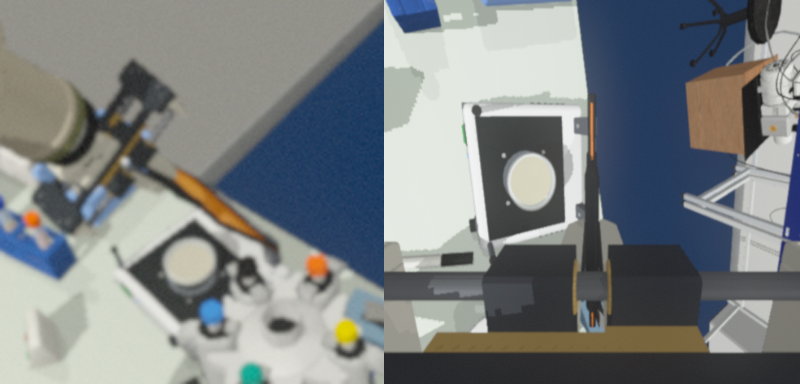

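The screen is held at about 60° (1.047 rad) with a 15 N grip, and the dish still sits centred on the stage, at scene crop (190,264). Handing in.

```bash
python3 -c "
from plant import hand_in;print(hand_in())"
```

```text
the job is handed in; nothing more can be done
None
```

The petri dish is level and centred on the light stage and has been let go. The gripper is holding the amber screen at about 60° from shut, and I've handed the job in at about 21 s on the robot's clock; no verdict came back.

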